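# Shock the collets loose and hold the valve spring compressed

## Task

One valve is left to strip from the small cylinder head in the bench valve-spring compressor. Knock the valve's spring cap down with a quick blow of the soft hammer to jar its collets loose, lay the hammer back down on the bench beside the stand, then bring the compressor's upright lever down by its ball knob until its two feet have pressed the cap 8 mm below its rest height (the lever is then level), without driving the spring solid. The program finishes while holding the lever there, so that a mate can pick out the collets; leave the other things on the bench where they are.

Things in the scene. Friction and masses are not known exactly. Their poses are not given: they have to be found in the camera images.
- compressor: grey stand fixed to the bench: plate 172 x 108 mm carrying a finned aluminium cylinder head (100 x 92 mm, top at 60 mm) and the lever's clevis post. Origin on the bench under the axis of the valve to strip; z up; x points from the valve to the post (75 mm off, top at 127 mm), the lever comes down towards -x; y is parallel to its hinge. A stripped valve guide stands at y = +38 mm.
- cap_rim (a point): centre of the flat top rim of the steel spring cap (diameter 32 mm, 105 mm above the bench at rest) on the coil spring over the valve. The rigid 6 mm valve stem inside ends 6 mm below the rim at rest: after 6 mm of travel a hammer lands on it. Nothing else within 24 mm of the axis is as high while the lever is up.
- spring_cap: the steel spring cap itself, diameter 32 mm, 11 mm high; origin at the centre of its underside, z up
- cap_travel (a joint): how far the spring cap is down from its rest height, m (0 at rest, 0.014 spring solid). It springs back: about 5 N starts it and 1 N more per mm.
- lever_angle (a joint): angle of the compressor lever, rad: 0 upright (rest; a return spring brings it back), pi/2 level. Its two feet meet the cap at about 1.46 rad; level is 8 mm of cap travel; 1 mm of cap is 2.7 mm at the knob. Level needs about 8 N downward at the knob.
- lever_hinge (a point): centre of the lever's hinge pin, 110 mm above the bench
- press_lever: the steel compressor lever; origin at the centre of its hinge pin, 110 mm above the bench; its own z axis runs along the lever from hinge to knob
- lever_knob (a point): centre of the black ball knob, diameter 32 mm, on the end of the lever, 200 mm from the hinge (310 mm above the bench with the lever upright); a 13 mm round rod leads from it to the lever's frame
- hammer: dead-blow hammer, about 0.6 kg, standing on one of its two round faces, its haft level in the notch of a wooden saddle block. Head: cylinder 119 mm long, 47 mm across, upright at the start. Haft: 33 mm thick, ends 255 mm from the head's axis. Origin beside the haft, 115 mm from the head's axis; body x runs along the head (vertical at the start), +y along the haft away from the head.
- hammer_head (a point): centre of the hammer's head; each striking face is 59.5 mm from it along the body's x axis
- hammer_grip (a point): point in the middle of the haft, 83 mm from the head's centre, where a gripper clears the head; 60 mm above the bench at the start. The hammer balances about 50 mm from the head's centre.
- haft_rest: loose hardwood saddle block 36 x 80 x 54 mm; its 42 mm wide notch, 44 mm above the bench, carries the haft 145 mm from the head. Origin under its centre, x towards the hammer head. The hammer may go back here, or stand or lie on free bench.
- dish: round steel parts dish 97 mm across, 20 mm high (leave it)
- spanner: spanner 165 mm long, 8 mm thick, lying flat (leave it)
- valve_out: poppet valve already taken out, standing on its 31 mm head, 86 mm tall (leave it)
- drift: brass drift, a rod 19 mm thick and 132 mm long, lying (leave it)

How it is judged:
By the outcome, as a careful person would: the job done as asked, in the order asked, and still so for the second after the job is handed in, while the arm keeps its last pose, push and grip.
It also fails if it takes over 72 s, if anything falls off the work surface, if the arm or the gripper's body presses on something with over 40 N, if the wrist force passes 120 N, or if a joint passes its speed limit or range.

## Robot

A 7-joint arm with a two-finger parallel gripper is mounted at the origin on a cart in front of the work surface, level with it; the furniture and walls round the work are solid. World frame = base frame: x ahead of the robot, y to its left, z up, the work surface at z = 0. Lengths are in m, angles in rad, forces in N, time in s.
With the tool pointing down it reaches from about 0.4 to 0.9 m from the base axis. Payload 5.5 kg.
Tool frame: the origin (TCP) lies midway between the tips of the shut fingers; the grasp point (between the pads) lies 19 mm behind it; z points along the fingers, y is the line along which they close (so a half turn about z gives the same grasp; the last joint's range is limited). The gripper opens to 92 mm and grips with 3 to 60 N. Pads are 19 mm wide; open, the fingers measure 130 mm over their backs; the gripper's body (75 mm by 190 mm) begins 47 mm behind the grasp point.
Start: joints at [1.595, 0.501, -0.427, 1.55, 0.221, 1.138, -0.21], TCP at [0.154, -0.632, 0.227] pointing down, gripper open.
Joint ranges: [-2.88, 2.88], [-0.31, 2.03], [-1.54, 1.56], [0.2, 2.42], [-1.41, 4.55], [0.19, 2.02], [-2.57, 2.57]. Speed limits (rad/s): [2.57, 2.57, 3.14, 3.14, 3.14, 3.14, 3.14].

## Interface

Orientations are given as a unit quaternion [x, y, z, w].
In Python, from plant import manip gives the robot as it stands. The module is installed in compiled form; this text tells all that it offers.
- The arm moves only by the shell command python3 -m inch 'ROWS'. ROWS is JSON, a list of rows, each an object with "claw": the opening, from 0 (shut) to 1 (fully open); "dp": the shift along the tool's x, y, z as a fraction of full scale, a list of three; "rotation": the turn, a rotation vector about the tool's x, y, z as a fraction of full scale, a list of three. A call has exactly 10 rows; each row shifts and turns the commanded pose from where the row before left it, along the tool's axes as they then stand; what a row does not reach is not made up. Full scale, the value 1, is 20 mm for a shift and 0.08 rad for a turn. A row lasts 1/12 s, in which the tool goes at most 41.7 mm and 7.16 degrees, less where a joint would pass 70% of its speed; a pose out of reach is approached as far as the arm can. A call with a number of a shift or a turn outside -1 to 1 is refused whole. A call with a gripper value outside its range is refused whole. The fingers move at their own pace and stop on an object; the grip force is fixed at half the most. Time passes only in rows, so rows that do not move let the fingers close, or fill a call up. It gives the time, the measured TCP pose, the force, the opening and the grip force at its end, in the units of the state.
- manip.state(): the state, without advancing time (a new reading comes with each control period).
- manip.read_camera(name): name is "side" or "top" or "wrist"; returns a dict with "img" (384x512x3 uint8, blue, green, red), "fx", "fy", "cx", "cy" (pixels), "T" (4x4, takes a point from camera to world coordinates). Camera axes: x right, y down, z forward; pixel columns grow to the right and rows downward; lengths in m; the calibration is good to about 2 mm. A picture is of the moment at which its call begins. There is no depth.
- manip.sign_off(): hands the job in; it is judged then, once.
The state is a dict: "clock": time; "joints": joint angles; "qd": joint speeds; "effort": joint torques, N m; "position": TCP position; "tool_rot": TCP orientation; "contact_force": force on the tool from outside, world axes, zero at the start; "wrist_torque": the same for the moment, N m; "grip_width": finger opening in m; "gripper_force": force on a finger pad.
Only numpy, scipy, OpenCV 4.12 (cv2) and the standard library are available. Lean on these libraries where they do the work, as an engineer would, in place of code of your own. Each camera call takes 0.05 s, during which the arm holds its last target. There are 200 camera calls.

## Working session

There is one attempt and no reset: what is moved stays moved. The work goes in short steps, Python scripts to look and compute and a shell command to move; the robot and the scene stay as the last step left them, time stands still between calls to the robot, and variables do not carry over. Pictures are saved under pics/ and viewed, at most 10 in all, crops included, and the job is handed in when it is done.

```bash
mkdir -p pics
python3 - <<'E'
from plant import manip
import cv2,numpy as np
s=manip.state();print(s)
a=[]
for n in("side","top"):
    c=manip.read_camera(n);cv2.imwrite(f"pics/{n}0.png",c["img"]);print(n,c["fx"],c["fy"],c["cx"],c["cy"],np.round(c["T"],4).tolist())
    np.savez(f"{n}0.npz",**c)
E
```

```text
{'clock': 0.0, 'joints': array([ 1.59519529,  0.50182497, -0.42680572,  1.55142354,  0.22083851,
        1.1382917 , -0.2102926 ]), 'qd': array([-1.16776364e-03, -1.81865794e-03, -1.68124772e-03, -1.67373175e-03,
       -9.00995578e-05, -2.33081675e-03,  8.19065217e-04]), 'effort': array([-7.14797843e-04, -5.66595912e+01, -5.81636757e+00, -2.79116786e+01,
       -6.87949802e-02,  3.08413419e-02,  1.60892500e-04]), 'position': array([ 0.15354227, -0.63090538,  0.22570499]), 'tool_rot': array([ 9.92874667e-01,  1.19159600e-01, -9.35207321e-05, -9.36565743e-04]), 'contact_force': array([0.04732171, 0.35693755, 0.4772168 ]), 'wrist_torque': array([ 0.02313662, -0.01397415,  0.01763209]), 'gripper_force': 0.0, 'grip_width': 0.09209285121114347}
side 494.0036572944433 494.0036572944433 257.19924897002363 198.41351795068397 [[0.9598, -0.1799, 0.2154, 0.3572], [-0.28, -0.5617, 0.7785, -1.0689], [-0.0191, -0.8075, -0.5895, 0.874], [0.0, 0.0, 0.0, 1.0]]
top 359.81065079615195 359.81065079615195 251.51660574094393 192.84636311506935 [[-0.0225, -0.9928, 0.1175, 0.4573], [-0.9997, 0.0212, -0.0125, -0.1623], [0.01, -0.1178, -0.993, 1.1977], [0.0, 0.0, 0.0, 1.0]]
```

View pics/side0.png

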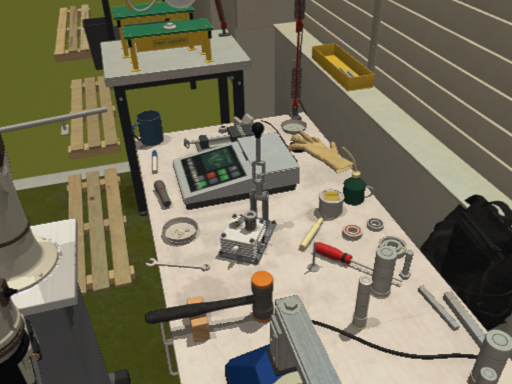

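View pics/top0.png

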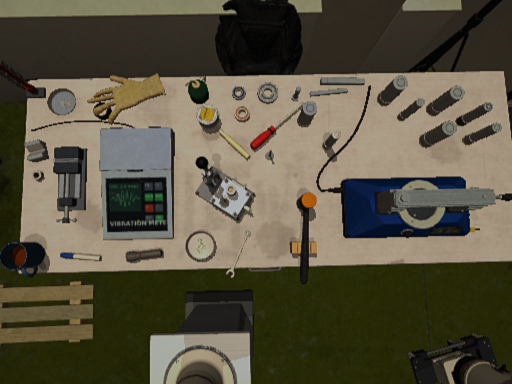

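The side view shows the compressor at about (248,230), its knob at (258,129), and the hammer head at (262,290) with its haft running left. In the top view, the knob is at (202,162), the cap is near (230,188), the orange head is at (309,200), and the haft ends at (304,280).

Run:
```python
import cv2,numpy as np
t=cv2.imread("pics/top0.png")[145:295,185:335];s=cv2.imread("pics/side0.png")[115:345,140:290]
t=cv2.resize(t,(450,450),interpolation=cv2.INTER_CUBIC);s=cv2.resize(s[:,:],None,fx=2.6,fy=2.6,interpolation=cv2.INTER_CUBIC)[:598]
o=np.zeros((600,800,3),np.uint8);o[:450,:400]=t[:,:400];o[:s.shape[0],405:405+s.shape[1]]=s[:,:395]
cv2.imwrite("pics/m1.png",o)
```

```text
(no output)
```

View pics/m1.png

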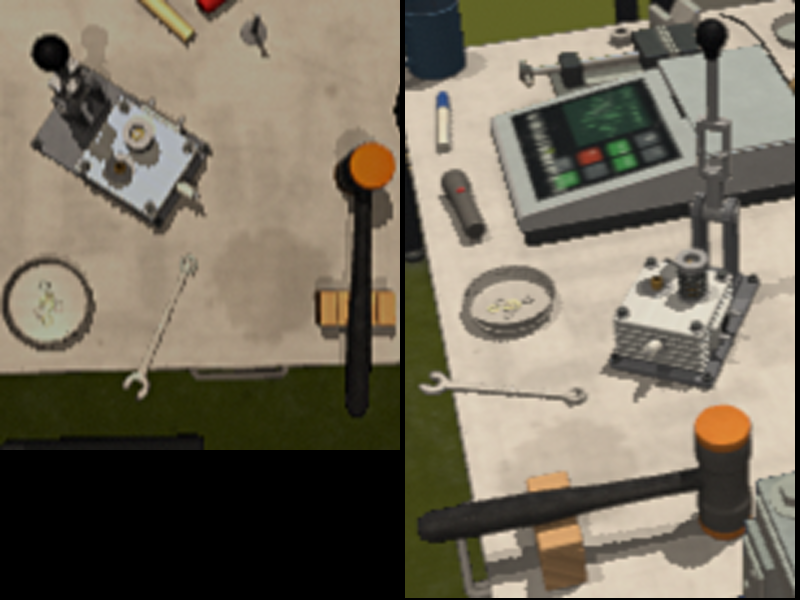

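The crop gives these pixels. Top view: knob (202,162.3), cap rim (231,190.7), guide (225,200.7), orange face (309,200), haft end (304,282). Side view: knob (257.7,128.5), rim (249.6,214.2), face (262,278.5), haft end (149,317).

```bash
cat > h.py <<'E'
import numpy as np,cv2
def ray(c,p):
    T=c["T"];d=T[:3,:3]@np.array([(p[0]-c["cx"])/c["fx"],(p[1]-c["cy"])/c["fy"],1.]);return T[:3,3],d/np.linalg.norm(d)
def plane(c,p,z):
    o,d=ray(c,p);return o+d*(z-o[2])/d[2]
def tri(*cp):
    A=np.zeros((3,3));b=np.zeros(3)
    R=[ray(c,p) for c,p in cp]
    for o,d in R:
        P=np.eye(3)-np.outer(d,d);A+=P;b+=P@o
    x=np.linalg.solve(A,b);return x,[round(float(np.linalg.norm((np.eye(3)-np.outer(d,d))@(x-o)))*1000,1) for o,d in R]
def proj(c,X):
    T=c["T"];p=T[:3,:3].T@(np.asarray(X)-T[:3,3]);return np.array([c["fx"]*p[0]/p[2]+c["cx"],c["fy"]*p[1]/p[2]+c["cy"]])
def blob(img,mask,roi):
    x0,y0,x1,y1=roi;m=np.zeros_like(mask);m[y0:y1,x0:x1]=mask[y0:y1,x0:x1]
    n,l,s,ce=cv2.connectedComponentsWithStats(m.astype(np.uint8));i=1+np.argmax(s[1:,4]);return ce[i],s[i],l==i
E
python3 - <<'E'
from h import *
t=dict(np.load("top0.npz"));s=dict(np.load("side0.npz"))
def org(c,roi):
    h=cv2.cvtColor(c["img"],cv2.COLOR_BGR2HSV);m=(h[...,1]>200)&(h[...,2]>170)&(h[...,0]<20);ce,st,_=blob(c["img"],m,roi);return ce,st
ot=org(t,(290,180,325,215));os=org(s,(240,265,285,300));print(ot,os)
def blk(c,roi):
    m=c["img"].max(2)<60;ce,st,_=blob(c["img"],m,roi);return ce,st
print("knobs",blk(t,(192,150,212,170)),blk(s,(248,118,268,138)))
for n,a,b in(("knob",(202,162.3),(257.7,128.5)),("cap",(231,190.7),(249.6,214.2)),("guide",(225,200.7),(237,222)),("face",(309,200),(261.9,278.5)),("haftend",(304,281),(150,317)),):
    print(n,tri((t,a),(s,b)))
print("cap@105",plane(t,(231,190.7),.105),plane(s,(249.6,214.2),.105));print("face@119",plane(t,(309,200),.119),plane(s,(261.9,278.5),.119))
print("haft mid line",plane(t,(306.3,240),.06), plane(t,(304.5,278),.06))
for p in((292,248),(317,249)): print("rest",plane(t,p,.054))
E
```

```text
(array([308.58741259, 199.86713287]), array([302, 194,  14,  13, 143], dtype=int32)) (array([262.46296296, 274.31481481]), array([253, 272,  19,   7,  54], dtype=int32))
knobs (array([201.736, 162.84 ]), array([196, 157,  12,  13, 125], dtype=int32)) (array([256.73943662, 129.59859155]), array([248, 123,  16,  15, 142], dtype=int32))
knob (array([ 0.64310142, -0.05128996,  0.31008173]), [1.0, 1.0])
cap (array([ 0.59744781, -0.11397805,  0.10618332]), [3.0, 3.0])
guide (array([ 0.5694902 , -0.09293411,  0.07183425]), [2.0, 2.0])
face (array([ 0.56110439, -0.34938626,  0.11689566]), [1.3, 1.3])
haftend (array([ 0.31658759, -0.33311828,  0.06067285]), [3.0, 3.0])
cap@105 [ 0.59462874 -0.11347431  0.105     ] [ 0.6008568  -0.11254168  0.105     ]
face@119 [ 0.55959458 -0.34879174  0.119     ] [ 0.56187202 -0.35143929  0.119     ]
haft mid line [ 0.43926067 -0.34528285  0.06      ] [ 0.32258734 -0.33496131  0.06      ]
rest [ 0.41523499 -0.30017118  0.054     ]
rest [ 0.41032128 -0.37884366  0.054     ]
```

The geometry checks out: cap to hinge is about 77 mm against 75, with the face, knob and rim heights as specified. The compressor's x axis is at about 54°. Next I approach above the hammer's haft.

```bash
python3 -m inch '[{"claw":1,"dp":[0,0,0],"rotation":[0,0,0.955]},{"claw":1,"dp":[0,0,0],"rotation":[0,0,0.955]},{"claw":1,"dp":[0,0,0],"rotation":[0,0,0.955]},{"claw":1,"dp":[0,0,0],"rotation":[0,0,0.955]},{"claw":1,"dp":[0.9,-0.9,0],"rotation":[0,0,0]},{"claw":1,"dp":[0.9,-0.9,0],"rotation":[0,0,0]},{"claw":1,"dp":[0.9,-0.9,0],"rotation":[0,0,0]},{"claw":1,"dp":[0.9,-0.9,0],"rotation":[0,0,0]},{"claw":1,"dp":[0.9,-0.9,0],"rotation":[0,0,0]},{"claw":1,"dp":[0.9,-0.9,0],"rotation":[0,0,0]}]'
python3 -m inch '[{"claw":1,"dp":[0.9,-0.9,0],"rotation":[0,0,0]},{"claw":1,"dp":[0.9,-0.9,0],"rotation":[0,0,0]},{"claw":1,"dp":[0.9,-0.9,0],"rotation":[0,0,0]},{"claw":1,"dp":[0.9,-0.9,0],"rotation":[0,0,0]},{"claw":1,"dp":[0.9,-0.9,0],"rotation":[0,0,0]},{"claw":1,"dp":[0.9,-0.9,0],"rotation":[0,0,0]},{"claw":1,"dp":[0.9,-0.9,0],"rotation":[0,0,0]},{"claw":1,"dp":[0.9,-0.9,0],"rotation":[0,0,0]},{"claw":1,"dp":[0.5,-0.5,0],"rotation":[0,0,0]},{"claw":1,"dp":[0,0,0],"rotation":[0,0,0]}]'
python3 - <<'E'
from plant import manip
import cv2,numpy as np
print(manip.state()["joints"])
c=manip.read_camera("wrist");np.savez("w1.npz",**c);cv2.imwrite("pics/w1.png",c["img"]);print(np.round(c["T"],3))
E
```

```text
clock: 0.93
position: [0.2693, -0.5298, 0.2263]
tool_rot: [0.999, -0.033, -0.0, -0.0]
contact_force: [0.6, 0.2, 1.0]
grip_width: 0.0918
gripper_force: 0.0
clock: 1.77
position: [0.436, -0.3835, 0.2266]
tool_rot: [1.0, -0.03, 0.001, -0.001]
contact_force: [-0.2, 1.1, 0.4]
grip_width: 0.0919
gripper_force: 0.0
[ 1.07049132  0.38701595 -0.5005571   1.72832985  0.20403571  1.07849704
 -1.12683913]
[[-0.061 -0.964 -0.257  0.505]
 [-0.998  0.058  0.017 -0.389]
 [-0.002  0.258 -0.966  0.385]
 [ 0.     0.     0.     1.   ]]
```

View pics/w1.png

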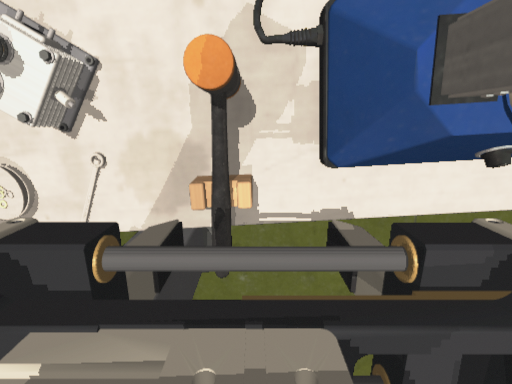

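The wrist view shows the orange face at (209,62), the haft running from (220,100) to (222,270), and the saddle at (220,192), all clear of the blue box. I'll measure these.

Run:
```python
from h import *
w=dict(np.load("w1.npz"));t=dict(np.load("top0.npz"))
h=cv2.cvtColor(w["img"],cv2.COLOR_BGR2HSV);m=(h[...,1]>200)&(h[...,2]>150)&(h[...,0]<20);ce,st,L=blob(w["img"],m,(170,20,260,100));(cc,r)=cv2.minEnclosingCircle(np.argwhere(L)[:,::-1].astype(np.float32));print(cc,r,plane(w,cc,.119))
p,rs=tri((w,cc),(t,(308.6,199.9)));print("face",p,rs)
d=w["img"].max(2)<60
for r in(110,125,140,160,172,212):
    x=np.where(d[r,195:245])[0]+195;print(r,x.min(),x.max(),plane(w,((x.min()+x.max())/2,r),.06)[:2],"width",np.linalg.norm(plane(w,(x.min(),r),.06)-plane(w,(x.max()+1,r),.06)))
```

```text
Traceback (most recent call last):
  File "h.py", line 16, in blob
    n,l,s,ce=cv2.connectedComponentsWithStats(m.astype(np.uint8));i=1+np.argmax(s[1:,4]);return ce[i],s[i],l==i
                                                                      ~~~~~~~~~^^^^^^^^^
ValueError: attempt to get argmax of an empty sequence
```

Run:
```python
from h import *
w=dict(np.load("w1.npz"));t=dict(np.load("top0.npz"))
h=cv2.cvtColor(w["img"],cv2.COLOR_BGR2HSV);print(h[62,209]);m=(h[...,1]>150)&(h[...,2]>190)&(h[...,0]<20);ce,st,L=blob(w["img"],m,(170,20,260,100));(cc,r)=cv2.minEnclosingCircle(np.argwhere(L)[:,::-1].astype(np.float32));print(st,cc,r,plane(w,cc,.119))
p,rs=tri((w,cc),(t,(308.6,199.9)));print("face",p,rs)
d=w["img"].max(2)<60
for r in(110,125,140,160,172,212):
    x=np.where(d[r,195:245])[0]+195;print(r,x.min(),x.max(),plane(w,((x.min()+x.max())/2,r),.06)[:2],"width",np.linalg.norm(plane(w,(x.min(),r),.06)-plane(w,(x.max()+1,r),.06)))
```

```text
[ 13 169 225]
[ 184   35   49   53 2055] (208.0, 61.0) 26.683427810668945 [ 0.56161634 -0.34903373  0.119     ]
face [ 0.56111121 -0.3483654   0.11672923] [1.0, 1.0]
110 212 225 [ 0.52171322 -0.34694259] width 0.01626014980900271
125 213 226 [ 0.50484363 -0.34650581] width 0.016487684046074702
140 221 226 [ 0.48727768 -0.3496332 ] width 0.0071661589059685855
160 213 227 [ 0.46371792 -0.34320958] width 0.018262075534255722
172 213 228 [ 0.44894622 -0.34243156] width 0.01970769828092202
212 213 230 [ 0.39715791 -0.3388482 ] width 0.023072125578073914
```

```bash
python3 -m inch '[{"claw":1,"dp":[0.71,-0.7,0],"rotation":[0,0,0]},{"claw":1,"dp":[0.71,-0.7,0],"rotation":[0,0,0]},{"claw":1,"dp":[0.71,-0.7,0],"rotation":[0,0,0]},{"claw":1,"dp":[0,0,0.95],"rotation":[0,0,0]},{"claw":1,"dp":[0,0,0.95],"rotation":[0,0,0]},{"claw":1,"dp":[0,0,0.95],"rotation":[0,0,0]},{"claw":1,"dp":[0,0,0.95],"rotation":[0,0,0]},{"claw":1,"dp":[0,0,0.95],"rotation":[0,0,0]},{"claw":1,"dp":[0,0,0.95],"rotation":[0,0,0]},{"claw":1,"dp":[0,0,0],"rotation":[0,0,0]}]'
```

```text
clock: 2.65
position: [0.4737, -0.3487, 0.1085]
tool_rot: [0.999, -0.035, -0.003, -0.002]
contact_force: [-0.7, -0.0, -0.5]
grip_width: 0.0916
gripper_force: 0.0
```

```bash
python3 -m inch '[{"claw":1,"dp":[0.35,-0.25,0.5],"rotation":[0,0,0]},{"claw":1,"dp":[0,0,0.6],"rotation":[0,0,0]},{"claw":1,"dp":[0,0,0.6],"rotation":[0,0,0]},{"claw":1,"dp":[0,0,0.6],"rotation":[0,0,0]},{"claw":1,"dp":[0,0,0.6],"rotation":[0,0,0]},{"claw":1,"dp":[0,0,0.45],"rotation":[0,0,0]},{"claw":1,"dp":[0,0,0],"rotation":[0,0,0]},{"claw":1,"dp":[0,0,0],"rotation":[0,0,0]},{"claw":1,"dp":[0,0,0],"rotation":[0,0,0]},{"claw":1,"dp":[0,0,0],"rotation":[0,0,0]}]'
```

```text
clock: 3.48
position: [0.4859, -0.3444, 0.0465]
tool_rot: [0.999, -0.033, 0.001, 0.0]
contact_force: [0.1, 0.3, 1.0]
grip_width: 0.0918
gripper_force: 0.0
```

```bash
python3 -m inch '[{"claw":1,"dp":[-0.1,0,0.25],"rotation":[0,0,0]},{"claw":1,"dp":[0,0,0],"rotation":[0,0,0]},{"claw":0,"dp":[0,0,0],"rotation":[0,0,0]},{"claw":0,"dp":[0,0,0],"rotation":[0,0,0]},{"claw":0,"dp":[0,0,0],"rotation":[0,0,0]},{"claw":0,"dp":[0,0,0],"rotation":[0,0,0]},{"claw":0,"dp":[0,0,0],"rotation":[0,0,0]},{"claw":0,"dp":[0,0,0],"rotation":[0,0,0]},{"claw":0,"dp":[0,0,0],"rotation":[0,0,0]},{"claw":0,"dp":[0,0,0],"rotation":[0,0,0]}]'
python3 -m inch '[{"claw":0,"dp":[0,0,0],"rotation":[0,0,0]},{"claw":0,"dp":[0,0,0],"rotation":[0,0,0]},{"claw":0,"dp":[0,0,0],"rotation":[0,0,0]},{"claw":0,"dp":[0,0,0],"rotation":[0,0,0]},{"claw":0,"dp":[0,0,0],"rotation":[0,0,0]},{"claw":0,"dp":[0,0,0],"rotation":[0,0,0]},{"claw":0,"dp":[0,0,0],"rotation":[0,0,0]},{"claw":0,"dp":[0,0,0],"rotation":[0,0,0]},{"claw":0,"dp":[0,0,0],"rotation":[0,0,0]},{"claw":0,"dp":[0,0,0],"rotation":[0,0,0]}]'
```

```text
clock: 4.32
position: [0.4833, -0.3439, 0.0407]
tool_rot: [0.999, -0.033, 0.0, 0.0]
contact_force: [-0.3, -0.1, -0.5]
grip_width: 0.0429
gripper_force: 0.0
clock: 5.15
position: [0.4833, -0.3438, 0.0407]
tool_rot: [0.999, -0.033, -0.0, -0.0]
contact_force: [-0.1, 0.9, 0.5]
grip_width: 0.0199
gripper_force: 30.0
```

```bash
python3 -m inch '[{"claw":0,"dp":[0,0,-0.3],"rotation":[0,0,0]},{"claw":0,"dp":[0,0,-0.6],"rotation":[0,0,0]},{"claw":0,"dp":[0,0,-0.9],"rotation":[0,0,0]},{"claw":0,"dp":[0,0,-0.9],"rotation":[0,0,0]},{"claw":0,"dp":[0,0,-0.9],"rotation":[0,0,0]},{"claw":0,"dp":[0,0,-0.9],"rotation":[0,0,0]},{"claw":0,"dp":[0,0,-0.9],"rotation":[0,0,0]},{"claw":0,"dp":[0,0,-0.9],"rotation":[0,0,0]},{"claw":0,"dp":[0,0,-0.9],"rotation":[0,0,0]},{"claw":0,"dp":[0,0,-0.9],"rotation":[0,0,0]}]'
python3 -m inch '[{"claw":0,"dp":[0,0,-0.6],"rotation":[0,0,0]},{"claw":0,"dp":[0,0,-0.3],"rotation":[0,0,0]},{"claw":0,"dp":[0,0,0],"rotation":[0,0,0]},{"claw":0,"dp":[0,0,0],"rotation":[0,0,0]},{"claw":0,"dp":[0,0,0],"rotation":[0,0,0]},{"claw":0,"dp":[0,0,0],"rotation":[0,0,0]},{"claw":0,"dp":[0,0,0],"rotation":[0,0,0]},{"claw":0,"dp":[0,0,0],"rotation":[0,0,0]},{"claw":0,"dp":[0,0,0],"rotation":[0,0,0]},{"claw":0,"dp":[0,0,0],"rotation":[0,0,0]}]'
python3 - <<'E'
from plant import manip
import cv2,numpy as np
print(manip.state()["wrist_torque"])
o=[]
for n in("side","wrist"):
    c=manip.read_camera(n);np.savez(n+"2.npz",**c);o.append(c["img"])
o[0]=cv2.resize(o[0][130:380,100:350],(400,400));o[1]=cv2.resize(o[1],(400,300))
im=np.zeros((400,800,3),np.uint8);im[:,:400]=o[0];im[:300,400:]=o[1];cv2.imwrite("pics/m2.png",im)
E
```

```text
clock: 5.98
position: [0.4823, -0.3434, 0.2037]
tool_rot: [0.999, -0.033, -0.001, -0.0]
contact_force: [0.5, 0.7, -6.7]
grip_width: 0.0203
gripper_force: 29.9
clock: 6.82
position: [0.4833, -0.3438, 0.2205]
tool_rot: [0.999, -0.033, -0.0, -0.0]
contact_force: [0.0, 0.3, -6.3]
grip_width: 0.02
gripper_force: 29.9
[0.06325307 0.11163343 0.03651446]
```

View pics/m2.png

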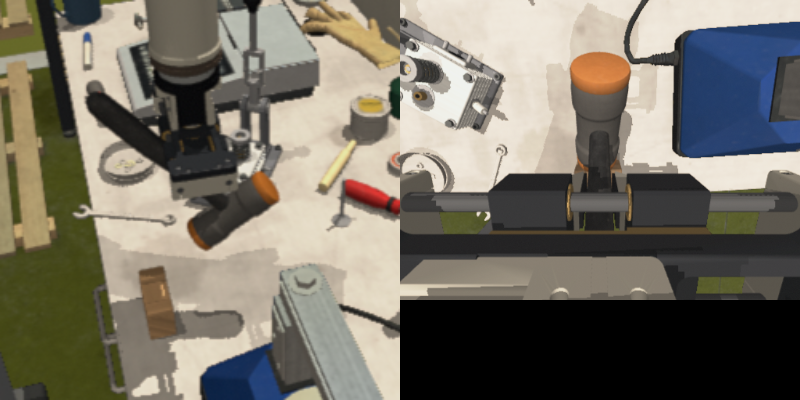

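The side view shows the head drooped about 50° in the grip, having turned about the pads. The saddle is still in place. I'll lower it straight back, letting the bench turn the head upright, and regrip at the balance point with the tool tilted so its body clears the head.

```bash
python3 -m inch '[{"claw":0,"dp":[0,0,0.5],"rotation":[0,0,0]},{"claw":0,"dp":[0,0,0.7],"rotation":[0,0,0]},{"claw":0,"dp":[0,0,0.7],"rotation":[0,0,0]},{"claw":0,"dp":[0,0,0.7],"rotation":[0,0,0]},{"claw":0,"dp":[0,0,0.7],"rotation":[0,0,0]},{"claw":0,"dp":[0,0,0.7],"rotation":[0,0,0]},{"claw":0,"dp":[0,0,0.7],"rotation":[0,0,0]},{"claw":0,"dp":[0,0,0.4],"rotation":[0,0,0]},{"claw":0,"dp":[0,0,0.2],"rotation":[0,0,0]},{"claw":0,"dp":[0,0,0],"rotation":[0,0,0]}]'
python3 -m inch '[{"claw":0,"dp":[0,0,0.2],"rotation":[0,0,0]},{"claw":0,"dp":[0,0,0.2],"rotation":[0,0,0]},{"claw":0,"dp":[0,0,0.2],"rotation":[0,0,0]},{"claw":0,"dp":[0,0,0.2],"rotation":[0,0,0]},{"claw":0,"dp":[0,0,0.2],"rotation":[0,0,0]},{"claw":0,"dp":[0,0,0.2],"rotation":[0,0,0]},{"claw":0,"dp":[0,0,0],"rotation":[0,0,0]},{"claw":0,"dp":[0,0,0],"rotation":[0,0,0]},{"claw":0,"dp":[0,0,0],"rotation":[0,0,0]},{"claw":0,"dp":[0,0,0],"rotation":[0,0,0]}]'
```

```text
clock: 7.75
position: [0.4827, -0.3435, 0.1135]
tool_rot: [0.999, -0.033, -0.001, -0.001]
contact_force: [0.3, 0.6, -5.5]
grip_width: 0.0202
gripper_force: 29.9
clock: 8.58
position: [0.4863, -0.3479, 0.0978]
tool_rot: [0.999, -0.034, 0.003, 0.004]
contact_force: [-7.7, 0.6, 33.6]
grip_width: 0.0205
gripper_force: 29.6
```

It is jamming because the contact edge sits under the pads, so I'll raise and tilt the tool 25° to bring that edge forward of them.

```bash
python3 -m inch '[{"claw":0,"dp":[0,0,-0.6],"rotation":[0,0,0]},{"claw":0,"dp":[0,0,-0.9],"rotation":[0,0,0]},{"claw":0,"dp":[0,0,-0.9],"rotation":[0,0,0]},{"claw":0,"dp":[0,0,-0.6],"rotation":[0,0,0]},{"claw":0,"dp":[0,0,0],"rotation":[0,0.75,0]},{"claw":0,"dp":[0,0,0],"rotation":[0,0.95,0]},{"claw":0,"dp":[0,0,0],"rotation":[0,0.95,0]},{"claw":0,"dp":[0,0,0],"rotation":[0,0.95,0]},{"claw":0,"dp":[0,0,0],"rotation":[0,0.95,0]},{"claw":0,"dp":[0,0,0],"rotation":[0,0.95,0]}]'
python3 -m inch '[{"claw":0,"dp":[0,0,0],"rotation":[0,0,0]},{"claw":0,"dp":[0,0,0],"rotation":[0,0,0]},{"claw":0,"dp":[0,0,0],"rotation":[0,0,0]},{"claw":0,"dp":[0,0,0],"rotation":[0,0,0]},{"claw":0,"dp":[0,0,0],"rotation":[0,0,0]},{"claw":0,"dp":[0,0,0],"rotation":[0,0,0]},{"claw":0,"dp":[0,0,0],"rotation":[0,0,0]},{"claw":0,"dp":[0,0,0],"rotation":[0,0,0]},{"claw":0,"dp":[0,0,0],"rotation":[0,0,0]},{"claw":0,"dp":[0,0,0],"rotation":[0,0,0]}]'
python3 - <<'E'
from plant import manip
import cv2,numpy as np
print(manip.state()["joints"])
o=[]
for n in("side","top"):
    c=manip.read_camera(n);np.savez(n+"3.npz",**c);o.append(c["img"])
o[0]=cv2.resize(o[0][150:350,120:320],(400,400));o[1]=cv2.resize(o[1][140:300,200:360],(400,400))
cv2.imwrite("pics/m3.png",np.hstack(o))
E
```

```text
clock: 9.42
position: [0.4827, -0.3438, 0.151]
tool_rot: [0.975, -0.032, 0.219, 0.008]
contact_force: [0.1, 0.7, -6.8]
grip_width: 0.0197
gripper_force: 29.8
clock: 10.25
position: [0.4834, -0.3437, 0.1507]
tool_rot: [0.975, -0.032, 0.218, 0.007]
contact_force: [0.6, -0.4, -6.3]
grip_width: 0.0199
gripper_force: 29.8
[ 1.35103679  0.39404629 -0.72441768  2.08159454 -0.00560701  0.39886853
 -0.9194819 ]
```

View pics/m3.png

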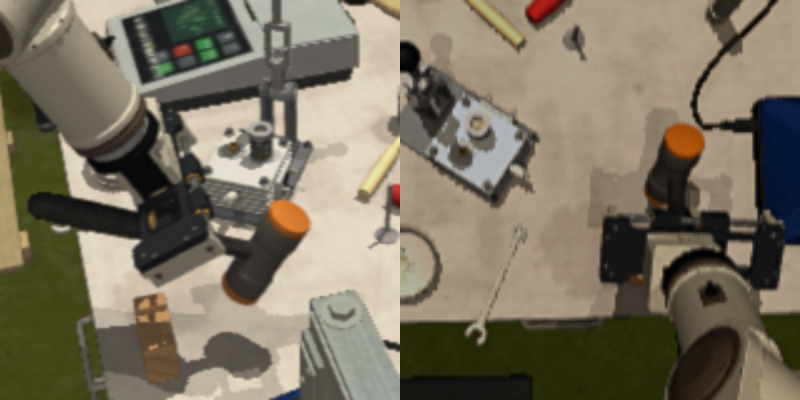

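The tilt shows the head at about 25–30° of droop with its edge well forward of the pads. Lowering now.

```bash
python3 -m inch '[{"claw":0,"dp":[0.36,0,0.17],"rotation":[0,0,0]},{"claw":0,"dp":[-0.16,0,0.34],"rotation":[0,0,0]},{"claw":0,"dp":[-0.16,0,0.34],"rotation":[0,0,0]},{"claw":0,"dp":[-0.16,0,0.34],"rotation":[0,0,0]},{"claw":0,"dp":[-0.16,0,0.34],"rotation":[0,0,0]},{"claw":0,"dp":[-0.16,0,0.34],"rotation":[0,0,0]},{"claw":0,"dp":[-0.16,0,0.34],"rotation":[0,0,0]},{"claw":0,"dp":[-0.16,0,0.34],"rotation":[0,0,0]},{"claw":0,"dp":[-0.16,0,0.34],"rotation":[0,0,0]},{"claw":0,"dp":[-0.08,0,0.17],"rotation":[0,0,0]}]'
python3 -m inch '[{"claw":0,"dp":[-0.08,0,0.17],"rotation":[0,0,0]},{"claw":0,"dp":[-0.08,0,0.17],"rotation":[0,0,0]},{"claw":0,"dp":[-0.08,0,0.17],"rotation":[0,0,0]},{"claw":0,"dp":[-0.08,0,0.17],"rotation":[0,0,0]},{"claw":0,"dp":[-0.08,0,0.17],"rotation":[0,0,0]},{"claw":0,"dp":[0,0,0],"rotation":[0,0,0]},{"claw":0,"dp":[0,0,0],"rotation":[0,0,0]},{"claw":0,"dp":[0,0,0],"rotation":[0,0,0]},{"claw":0,"dp":[0,0,0],"rotation":[0,0,0]},{"claw":0,"dp":[0,0,0],"rotation":[0,0,0]}]'
```

```text
clock: 11.18
position: [0.4909, -0.3444, 0.0859]
tool_rot: [0.975, -0.033, 0.218, 0.007]
contact_force: [-17.4, 2.7, 26.4]
grip_width: 0.0198
gripper_force: 29.8
clock: 12.02
position: [0.492, -0.3456, 0.0687]
tool_rot: [0.975, -0.033, 0.219, 0.008]
contact_force: [-0.8, -2.7, -0.5]
grip_width: 0.0198
gripper_force: 30.0
```

```bash
python3 -m inch '[{"claw":0,"dp":[-0.08,0,0.17],"rotation":[0,0,0]},{"claw":0,"dp":[-0.08,0,0.17],"rotation":[0,0,0]},{"claw":0,"dp":[-0.08,0,0.17],"rotation":[0,0,0]},{"claw":0,"dp":[-0.08,0,0.17],"rotation":[0,0,0]},{"claw":0,"dp":[-0.08,0,0.17],"rotation":[0,0,0]},{"claw":0,"dp":[0,0,0],"rotation":[0,0,0]},{"claw":0,"dp":[0,0,0],"rotation":[0,0,0]},{"claw":0,"dp":[0,0,0],"rotation":[0,0,0]},{"claw":0,"dp":[0,0,0],"rotation":[0,0,0]},{"claw":0,"dp":[0,0,0],"rotation":[0,0,0]}]'
python3 -m inch '[{"claw":0,"dp":[-0.05,0,0.1],"rotation":[0,0,0]},{"claw":0,"dp":[-0.05,0,0.1],"rotation":[0,0,0]},{"claw":0,"dp":[0,0,0],"rotation":[0,0,0]},{"claw":0,"dp":[0,0,0],"rotation":[0,0,0]},{"claw":0,"dp":[0,0,0],"rotation":[0,0,0]},{"claw":0,"dp":[0,0,0],"rotation":[0,0,0]},{"claw":0,"dp":[0,0,0],"rotation":[0,0,0]},{"claw":0,"dp":[0,0,0],"rotation":[0,0,0]},{"claw":0,"dp":[0,0,0],"rotation":[0,0,0]},{"claw":0,"dp":[0,0,0],"rotation":[0,0,0]}]'
python3 - <<'E'
from plant import manip
import cv2,numpy as np
o=[]
for n in("side","wrist"):
    c=manip.read_camera(n);np.savez(n+"4.npz",**c);o.append(c["img"])
o[0]=cv2.resize(o[0][180:380,120:320],(400,400));o[1]=cv2.resize(o[1],(400,300))
im=np.zeros((400,800,3),np.uint8);im[:,:400]=o[0];im[:300,400:]=o[1];cv2.imwrite("pics/m4.png",im)
E
```

```text
clock: 12.85
position: [0.4913, -0.3436, 0.0493]
tool_rot: [0.975, -0.032, 0.218, 0.007]
contact_force: [1.4, 1.2, -4.7]
grip_width: 0.0198
gripper_force: 30.0
clock: 13.68
position: [0.4912, -0.344, 0.0455]
tool_rot: [0.975, -0.032, 0.218, 0.007]
contact_force: [-5.1, 3.7, 5.9]
grip_width: 0.0195
gripper_force: 30.0
```

View pics/m4.png

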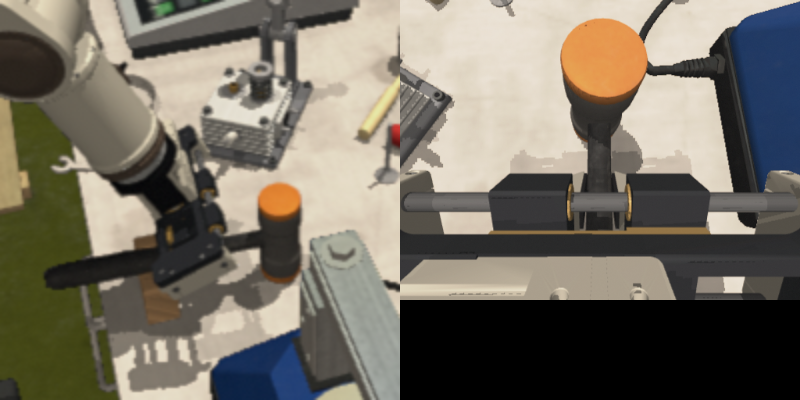

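The side view shows the hammer upright again, at (280,235) in the crop, with its haft in the saddle. I'll open, slide 25 mm towards the head to the balance point and regrip.

```bash
python3 -m inch '[{"claw":0.7,"dp":[0,0,0],"rotation":[0,0,0]},{"claw":0.7,"dp":[0,0,0],"rotation":[0,0,0]},{"claw":0.7,"dp":[0,0,0],"rotation":[0,0,0]},{"claw":0.7,"dp":[0,0,0],"rotation":[0,0,0]},{"claw":0.7,"dp":[0,0,0],"rotation":[0,0,0]},{"claw":0.7,"dp":[0,0,0],"rotation":[0,0,0]},{"claw":0.7,"dp":[0.5,0,0.3],"rotation":[0,0,0]},{"claw":0.7,"dp":[0.5,0,0.3],"rotation":[0,0,0]},{"claw":0.7,"dp":[0,0,0],"rotation":[0,0,0]},{"claw":0.7,"dp":[0,0,0],"rotation":[0,0,0]}]'
python3 - <<'E'
from h import *
from plant import manip
w=manip.read_camera("wrist");t=manip.read_camera("top");print(manip.state()["position"])
def orr(c,roi):
    h=cv2.cvtColor(c["img"],cv2.COLOR_BGR2HSV);m=(h[...,1]>150)&(h[...,2]>160)&(h[...,0]<20);ce,st,L=blob(c["img"],m,roi);return cv2.minEnclosingCircle(np.argwhere(L)[:,::-1].astype(np.float32))
a=orr(w,(150,0,380,160));b=orr(t,(285,180,335,220));print(a,b,plane(w,a[0],.119),plane(t,b[0],.119),tri((w,a[0]),(t,b[0])))
E
```

```text
clock: 14.62
position: [0.5147, -0.3456, 0.0427]
tool_rot: [0.975, -0.032, 0.218, 0.007]
contact_force: [-0.8, -0.6, -0.2]
grip_width: 0.0646
gripper_force: 0.0
[ 0.51346167 -0.34572638  0.04236341]
((241.3536834716797, 127.23518371582031), 58.54799270629883) ((307.1842041015625, 201.64035034179688), 7.212798595428467) [ 0.55370604 -0.34365777  0.119     ] [ 0.55474724 -0.34310366  0.119     ] (array([ 0.55500902, -0.3435897 ,  0.11611675]), [0.0, 0.0])
```

```bash
python3 -m inch '[{"claw":0.7,"dp":[0,-0.12,0],"rotation":[0,0,0]},{"claw":0,"dp":[0,0,0],"rotation":[0,0,0]},{"claw":0,"dp":[0,0,0],"rotation":[0,0,0]},{"claw":0,"dp":[0,0,0],"rotation":[0,0,0]},{"claw":0,"dp":[0,0,0],"rotation":[0,0,0]},{"claw":0,"dp":[0,0,0],"rotation":[0,0,0]},{"claw":0,"dp":[0,0,0],"rotation":[0,0,0]},{"claw":0,"dp":[0,0,0],"rotation":[0,0,0]},{"claw":0,"dp":[0,0,0],"rotation":[0,0,0]},{"claw":0,"dp":[0,0,0],"rotation":[0,0,0]}]'
python3 -m inch '[{"claw":0,"dp":[0,0,0],"rotation":[0,0,0]},{"claw":0,"dp":[0,0,0],"rotation":[0,0,0]},{"claw":0,"dp":[0,0,0],"rotation":[0,0,0]},{"claw":0,"dp":[0.08,0,-0.18],"rotation":[0,0,0]},{"claw":0,"dp":[0.08,0,-0.18],"rotation":[0,0,0]},{"claw":0,"dp":[0.08,0,-0.18],"rotation":[0,0,0]},{"claw":0,"dp":[0.08,0,-0.18],"rotation":[0,0,0]},{"claw":0,"dp":[0.08,0,-0.18],"rotation":[0,0,0]},{"claw":0,"dp":[0,0,0],"rotation":[0,0,0]},{"claw":0,"dp":[0,0,0],"rotation":[0,0,0]}]'
python3 - <<'E'
from h import *
from plant import manip
s=manip.state();print(s["wrist_torque"])
o=[]
for n in("side","wrist"):
    c=manip.read_camera(n);np.savez(n+"5.npz",**c);o.append(c["img"])
o[0]=cv2.resize(o[0][180:380,120:320],(400,400));o[1]=cv2.resize(o[1],(400,300))
im=np.zeros((400,800,3),np.uint8);im[:,:400]=o[0];im[:300,400:]=o[1];cv2.imwrite("pics/m5.png",im)
E
```

```text
clock: 15.55
position: [0.5144, -0.3432, 0.0427]
tool_rot: [0.975, -0.032, 0.218, 0.007]
contact_force: [0.2, 1.3, 0.3]
grip_width: 0.0187
gripper_force: 30.0
clock: 16.38
position: [0.514, -0.3438, 0.0627]
tool_rot: [0.975, -0.033, 0.218, 0.007]
contact_force: [-0.4, -0.2, -6.9]
grip_width: 0.0186
gripper_force: 29.9
[0.0845839  1.09557812 0.03090686]
```

View pics/m5.png

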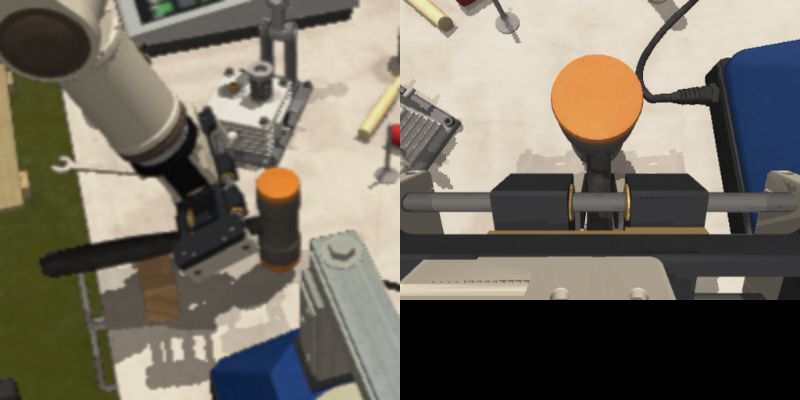

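The hammer is lifted and stays level with the head upright, its face at (597,98) in the crop. I'll locate the head relative to the TCP.

Run:
```python
from h import *
from plant import manip
w=dict(np.load("wrist5.npz"));s=dict(np.load("side5.npz"));st=manip.state();print(st["position"],st["joints"])
a=(197*1.28,98*1.28);b=(120+278/2,180+182/2)
A=plane(w,a,.139);print(A,plane(s,b,.139),tri((w,a),(s,b)))
t=dict(np.load("top0.npz"));h=cv2.cvtColor(t["img"],cv2.COLOR_BGR2HSV);m=(h[...,1]>150)&(h[...,2]>160)&(h[...,0]<20)
c=manip.read_camera("top");h=cv2.cvtColor(c["img"],cv2.COLOR_BGR2HSV);m=(h[...,1]>150)&(h[...,2]>160)&(h[...,0]<20);ce,z,L=blob(c["img"],m,(285,180,335,220));cc=cv2.minEnclosingCircle(np.argwhere(L)[:,::-1].astype(np.float32));print(cc,plane(c,cc[0],.139))
off=plane(c,cc[0],.139)-st["position"];print("off",off)
# cap seen by same top camera
print("cap top",plane(t,(231,190.7),.105))
```

```text
[ 0.51371454 -0.34353115  0.06225847] [ 1.25848708  0.60563996 -0.69183939  2.07035164  0.45935414  0.24335801
 -1.33718757]
[ 0.5531373  -0.34590586  0.139     ] [ 0.55691768 -0.34768844  0.139     ] (array([ 0.55613998, -0.34572383,  0.13610551]), [1.6, 1.6])
((309.0, 201.0), 7.280210018157959) [ 0.55472687 -0.34521043  0.139     ]
off [ 0.04101233 -0.00167928  0.07674153]
cap top [ 0.59462874 -0.11347431  0.105     ]
```

```bash
python3 -m inch '[{"claw":0,"dp":[0.2,0,-0.43],"rotation":[0,0,0]},{"claw":0,"dp":[0.39,0,-0.83],"rotation":[0,0,0]},{"claw":0,"dp":[0.39,0,-0.83],"rotation":[0,0,0]},{"claw":0,"dp":[0.39,0,-0.83],"rotation":[0,0,0]},{"claw":0,"dp":[0.39,0,-0.83],"rotation":[0,0,0]},{"claw":0,"dp":[0.39,0,-0.83],"rotation":[0,0,0]},{"claw":0,"dp":[0.39,0,-0.83],"rotation":[0,0,0]},{"claw":0,"dp":[0.39,0,-0.83],"rotation":[0,0,0]},{"claw":0,"dp":[0.39,0,-0.83],"rotation":[0,0,0]},{"claw":0,"dp":[0.2,0,-0.43],"rotation":[0,0,0]}]'
python3 -m inch '[{"claw":0,"dp":[0.05,-0.4,0.02],"rotation":[0,0,0]},{"claw":0,"dp":[0.09,-0.85,0.04],"rotation":[0,0,0]},{"claw":0,"dp":[0.09,-0.85,0.04],"rotation":[0,0,0]},{"claw":0,"dp":[0.09,-0.85,0.04],"rotation":[0,0,0]},{"claw":0,"dp":[0.09,-0.85,0.04],"rotation":[0,0,0]},{"claw":0,"dp":[0.09,-0.85,0.04],"rotation":[0,0,0]},{"claw":0,"dp":[0.09,-0.85,0.04],"rotation":[0,0,0]},{"claw":0,"dp":[0.09,-0.85,0.04],"rotation":[0,0,0]},{"claw":0,"dp":[0.05,-0.4,0.02],"rotation":[0,0,0]},{"claw":0,"dp":[0,0,0],"rotation":[0,0,0]}]'
python3 -c '
from plant import manip
print(manip.state()["joints"])'
```

```text
clock: 17.37
position: [0.5148, -0.3435, 0.2308]
tool_rot: [0.975, -0.032, 0.219, 0.008]
contact_force: [0.7, -0.9, -5.5]
grip_width: 0.0189
gripper_force: 29.9
clock: 18.2
position: [0.5384, -0.2062, 0.2277]
tool_rot: [0.976, -0.03, 0.217, 0.007]
contact_force: [0.6, 0.2, -7.6]
grip_width: 0.0187
gripper_force: 29.9
[ 1.37405255  0.25800752 -1.0734513   2.09043945  0.20494234  0.50954821
 -1.42703836]
```

```bash
python3 -m inch '[{"claw":0,"dp":[0.09,-0.5,0.04],"rotation":[0,0,0]},{"claw":0,"dp":[0.09,-0.8,0.04],"rotation":[0,0,0]},{"claw":0,"dp":[0.09,-0.8,0.04],"rotation":[0,0,0]},{"claw":0,"dp":[0.09,-0.8,0.04],"rotation":[0,0,0]},{"claw":0,"dp":[0.09,-0.8,0.04],"rotation":[0,0,0]},{"claw":0,"dp":[0.09,-0.8,0.04],"rotation":[0,0,0]},{"claw":0,"dp":[0,-0.3,0],"rotation":[0,0,0]},{"claw":0,"dp":[0,0,0],"rotation":[0,0,0]},{"claw":0,"dp":[0,0,0],"rotation":[0,0,0]},{"claw":0,"dp":[0,0,0],"rotation":[0,0,0]}]'
python3 - <<'E'
from h import *
from plant import manip
st=manip.state();print(st["joints"],st["position"])
o=[]
for n in("side","top"):
    c=manip.read_camera(n);np.savez(n+"6.npz",**c);h=cv2.cvtColor(c["img"],cv2.COLOR_BGR2HSV);m=(h[...,1]>150)&(h[...,2]>160)&(h[...,0]<20)
    P=proj(c,[.597,-.113,.304]).astype(int);x,y=P;ce,z,L=blob(c["img"],m,(x-25,y-25,x+25,y+25));cc=cv2.minEnclosingCircle(np.argwhere(L)[:,::-1].astype(np.float32));print(n,P,cc,plane(c,cc[0],.304),z)
    o.append(cv2.resize(c["img"][max(0,y-40):y+100,x-70:x+70],(400,400)) if n=="side" else cv2.resize(c["img"][y-50:y+50,x-50:x+50],(400,400)))
cv2.imwrite("pics/m6.png",np.hstack(o))
E
```

```text
clock: 19.03
position: [0.5565, -0.1164, 0.2285]
tool_rot: [0.975, -0.033, 0.218, 0.007]
contact_force: [0.1, -0.4, -6.4]
grip_width: 0.0186
gripper_force: 29.9
[ 1.14101017  0.19564195 -1.02628984  2.12402011  0.27495872  0.48874611
 -1.69415487] [ 0.55651622 -0.11643116  0.22845449]
side [245 146] ((247.0, 147.5), 9.12424373626709) [ 0.59843779 -0.11999665  0.304     ] [238 143  19  10 156]
top [227 179] ((229.3155975341797, 179.65602111816406), 8.51822280883789) [ 0.59765442 -0.11857626  0.304     ] [221 172  17  17 229]
```

View pics/m6.png

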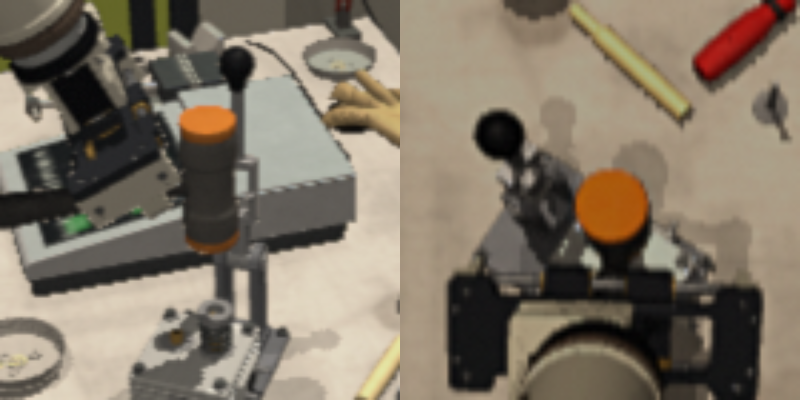

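The head is upright over the cap, at (208,180) in the side crop, and about 5 mm too far towards −y. I'll correct that and then strike, with contact expected at TCP z = 0.148.

```bash
python3 -m inch '[{"claw":0,"dp":[0,-0.28,0],"rotation":[0,0,0]},{"claw":0,"dp":[0,0,0],"rotation":[0,0,0]},{"claw":0,"dp":[0,0,0],"rotation":[0,0,0]},{"claw":0,"dp":[0,0,0],"rotation":[0,0,0]},{"claw":0,"dp":[0,0,0],"rotation":[0,0,0]},{"claw":0,"dp":[0,0,0],"rotation":[0,0,0]},{"claw":0,"dp":[-0.46,0,0.985],"rotation":[0,0,0]},{"claw":0,"dp":[-0.46,0,0.985],"rotation":[0,0,0]},{"claw":0,"dp":[-0.46,0,0.985],"rotation":[0,0,0]},{"claw":0,"dp":[-0.46,0,0.985],"rotation":[0,0,0]}]'
python3 - <<'E'
from plant import manip
s=manip.state();print(s["position"],s["contact_force"],s["qd"])
E
```

```text
clock: 19.97
position: [0.5577, -0.1097, 0.141]
tool_rot: [0.975, -0.033, 0.218, 0.007]
contact_force: [-8.3, 0.2, 8.8]
grip_width: 0.0185
gripper_force: 29.9
[ 0.55774712 -0.10966588  0.14104384] [-8.34931355  0.22027703  8.75247515] [-0.98615763  0.34027159  1.04484292  0.19267387  1.00622551 -0.59065617
 -0.96803894]
```

The blow landed: about 6–7 mm down with about 15 N of reaction. Lifting away.

```bash
python3 -m inch '[{"claw":0,"dp":[0.4,0,-0.9],"rotation":[0,0,0]},{"claw":0,"dp":[0.4,0,-0.9],"rotation":[0,0,0]},{"claw":0,"dp":[0.4,0,-0.9],"rotation":[0,0,0]},{"claw":0,"dp":[0.4,0,-0.9],"rotation":[0,0,0]},{"claw":0,"dp":[0.2,0,-0.4],"rotation":[0,0,0]},{"claw":0,"dp":[0,0,0],"rotation":[0,0,0]},{"claw":0,"dp":[0,0,0],"rotation":[0,0,0]},{"claw":0,"dp":[0,0,0],"rotation":[0,0,0]},{"claw":0,"dp":[0,0,0],"rotation":[0,0,0]},{"claw":0,"dp":[0,0,0],"rotation":[0,0,0]}]'
python3 - <<'E'
from h import *
from plant import manip
print(manip.state()["position"],manip.state()["joints"])
for n,r in (("side",(205,115,285,180)),("top",(205,150,255,210))):
    c=manip.read_camera(n);np.savez(n+"7.npz",**c);h=cv2.cvtColor(c["img"],cv2.COLOR_BGR2HSV);m=(h[...,1]>150)&(h[...,2]>160)&(h[...,0]<20)
    ce,z,L=blob(c["img"],m,r);cc=cv2.minEnclosingCircle(np.argwhere(L)[:,::-1].astype(np.float32));print(n,cc,plane(c,cc[0],.304),z)
    b=L|False
E
```

```text
clock: 20.8
position: [0.5553, -0.1089, 0.2285]
tool_rot: [0.976, -0.033, 0.217, 0.007]
contact_force: [-0.3, 0.4, -6.6]
grip_width: 0.0187
gripper_force: 30.0
[ 0.55532875 -0.10894818  0.2284624 ] [ 1.14614038  0.19335747 -1.04692344  2.1288433   0.28587179  0.49033539
 -1.71657959]
side ((242.0, 144.0), 9.219644546508789) [ 0.59166967 -0.10100347  0.304     ] [233 139  19  11 159]
top ((226.21153259277344, 182.61538696289062), 8.618083953857422) [ 0.59031143 -0.11068275  0.304     ] [218 174  17  18 230]
```

Contact force was about 15 N, so the cap was driven down fully. The head has tipped up about 0.1 rad in the grip, so I'll compensate with the tool pitch while carrying the hammer back to the saddle.

```bash
python3 -m inch '[{"claw":0,"dp":[0,0,0],"rotation":[0,-0.6,0]},{"claw":0,"dp":[-0.05,0.4,-0.02],"rotation":[0,-0.6,0]},{"claw":0,"dp":[-0.09,0.85,-0.03],"rotation":[0,0,0]},{"claw":0,"dp":[-0.09,0.85,-0.03],"rotation":[0,0,0]},{"claw":0,"dp":[-0.09,0.85,-0.03],"rotation":[0,0,0]},{"claw":0,"dp":[-0.09,0.85,-0.03],"rotation":[0,0,0]},{"claw":0,"dp":[-0.09,0.85,-0.03],"rotation":[0,0,0]},{"claw":0,"dp":[-0.09,0.85,-0.03],"rotation":[0,0,0]},{"claw":0,"dp":[-0.09,0.85,-0.03],"rotation":[0,0,0]},{"claw":0,"dp":[-0.09,0.85,-0.03],"rotation":[0,0,0]}]'
python3 -m inch '[{"claw":0,"dp":[-0.09,0.85,-0.03],"rotation":[0,0,0]},{"claw":0,"dp":[-0.09,0.85,-0.03],"rotation":[0,0,0]},{"claw":0,"dp":[-0.09,0.85,-0.03],"rotation":[0,0,0]},{"claw":0,"dp":[-0.09,0.85,-0.03],"rotation":[0,0,0]},{"claw":0,"dp":[-0.05,0.5,-0.02],"rotation":[0,0,0]},{"claw":0,"dp":[0,0.2,0],"rotation":[0,0,0]},{"claw":0,"dp":[0,0,0],"rotation":[0,0,0]},{"claw":0,"dp":[0,0,0],"rotation":[0,0,0]},{"claw":0,"dp":[0,0,0],"rotation":[0,0,0]},{"claw":0,"dp":[0,0,0],"rotation":[0,0,0]}]'
python3 - <<'E'
from h import *
from plant import manip
st=manip.state();print(st["position"],st["joints"])
for n in ("side","top"):
    c=manip.read_camera(n);np.savez(n+"8.npz",**c);h=cv2.cvtColor(c["img"],cv2.COLOR_BGR2HSV);m=(h[...,1]>150)&(h[...,2]>160)&(h[...,0]<20)
    x,y=proj(c,st["position"]+[.041,-.002,.076]).astype(int);ce,z,L=blob(c["img"],m,(x-25,y-25,x+25,y+25));cc=cv2.minEnclosingCircle(np.argwhere(L)[:,::-1].astype(np.float32));print(n,cc,plane(c,cc[0],st["position"][2]+.0763)-st["position"],z)
E
```

```text
clock: 21.73
position: [0.53, -0.2527, 0.2288]
tool_rot: [0.985, -0.033, 0.171, 0.006]
contact_force: [-0.5, -0.3, -7.0]
grip_width: 0.0187
gripper_force: 30.0
clock: 22.57
position: [0.5166, -0.3315, 0.2291]
tool_rot: [0.985, -0.032, 0.171, 0.005]
contact_force: [0.6, 0.1, -6.8]
grip_width: 0.0186
gripper_force: 30.0
[ 0.51661136 -0.33145323  0.22910291] [ 1.45423209  0.40504127 -1.00425599  1.90456152  0.28197243  0.71320186
 -1.27926283]
side ((256.0, 202.5), 11.280613899230957) [0.04237134 0.00129426 0.0763    ] [245 196  23  15 265]
top ((315.6764831542969, 193.5), 8.690953254699707) [ 0.04127562 -0.00250632  0.0763    ] [307 185  18  18 232]
```

```bash
python3 -m inch '[{"claw":0,"dp":[-0.14,0.59,-0.05],"rotation":[0,0,0]},{"claw":0,"dp":[-0.17,0,0.47],"rotation":[0,0,0]},{"claw":0,"dp":[-0.33,0,0.94],"rotation":[0,0,0]},{"claw":0,"dp":[-0.33,0,0.94],"rotation":[0,0,0]},{"claw":0,"dp":[-0.33,0,0.94],"rotation":[0,0,0]},{"claw":0,"dp":[-0.33,0,0.94],"rotation":[0,0,0]},{"claw":0,"dp":[-0.33,0,0.94],"rotation":[0,0,0]},{"claw":0,"dp":[-0.33,0,0.94],"rotation":[0,0,0]},{"claw":0,"dp":[0,0,0],"rotation":[0,0,0]},{"claw":0,"dp":[0,0,0],"rotation":[0,0,0]}]'
```

```text
clock: 23.5
position: [0.512, -0.3441, 0.0979]
tool_rot: [0.985, -0.033, 0.17, 0.004]
contact_force: [1.0, 0.5, -6.1]
grip_width: 0.0189
gripper_force: 30.0
```

```bash
python3 -m inch '[{"claw":0,"dp":[-0.13,0,0.38],"rotation":[0,0,0]},{"claw":0,"dp":[-0.13,0,0.38],"rotation":[0,0,0]},{"claw":0,"dp":[-0.13,0,0.38],"rotation":[0,0,0]},{"claw":0,"dp":[-0.13,0,0.38],"rotation":[0,0,0]},{"claw":0,"dp":[-0.13,0,0.38],"rotation":[0,0,0]},{"claw":0,"dp":[-0.08,0,0.24],"rotation":[0,0,0]},{"claw":0,"dp":[-0.05,0,0.14],"rotation":[0,0,0]},{"claw":0,"dp":[-0.05,0,0.14],"rotation":[0,0,0]},{"claw":0,"dp":[0,0,0],"rotation":[0,0,0]},{"claw":0,"dp":[0,0,0],"rotation":[0,0,0]}]'
python3 -m inch '[{"claw":0,"dp":[0,0,0],"rotation":[0,0,0]},{"claw":0,"dp":[0,0,0],"rotation":[0,0,0]},{"claw":0,"dp":[-0.03,0,0.1],"rotation":[0,0,0]},{"claw":0,"dp":[0,0,0],"rotation":[0,0,0]},{"claw":0,"dp":[0,0,0],"rotation":[0,0,0]},{"claw":0,"dp":[0,0,0],"rotation":[0,0,0]},{"claw":0,"dp":[0,0,0],"rotation":[0,0,0]},{"claw":0,"dp":[0,0,0],"rotation":[0,0,0]},{"claw":0,"dp":[0,0,0],"rotation":[0,0,0]},{"claw":0,"dp":[0,0,0],"rotation":[0,0,0]}]'
```

```text
clock: 24.33
position: [0.5139, -0.3446, 0.0484]
tool_rot: [0.985, -0.033, 0.171, 0.006]
contact_force: [0.1, 0.7, -6.9]
grip_width: 0.0186
gripper_force: 30.0
clock: 25.17
position: [0.5139, -0.3447, 0.0463]
tool_rot: [0.985, -0.033, 0.171, 0.006]
contact_force: [0.5, 1.5, -7.0]
grip_width: 0.0185
gripper_force: 30.0
```

```bash
python3 -m inch '[{"claw":0,"dp":[-0.03,0,0.09],"rotation":[0,0,0]},{"claw":0,"dp":[-0.03,0,0.09],"rotation":[0,0,0]},{"claw":0,"dp":[-0.02,0,0.06],"rotation":[0,0,0]},{"claw":0,"dp":[0,0,0],"rotation":[0,0,0]},{"claw":0,"dp":[0,0,0],"rotation":[0,0,0]},{"claw":0,"dp":[0,0,0],"rotation":[0,0,0]},{"claw":0,"dp":[0,0,0],"rotation":[0,0,0]},{"claw":0,"dp":[0,0,0],"rotation":[0,0,0]},{"claw":0,"dp":[0,0,0],"rotation":[0,0,0]},{"claw":0,"dp":[0,0,0],"rotation":[0,0,0]}]'
```

```text
clock: 26.0
position: [0.5141, -0.3447, 0.0413]
tool_rot: [0.985, -0.033, 0.171, 0.006]
contact_force: [1.0, 0.3, -5.0]
grip_width: 0.0187
gripper_force: 30.0
```

```bash
python3 -m inch '[{"claw":0,"dp":[-0.02,0,0.05],"rotation":[0,0,0]},{"claw":0,"dp":[0,0,0],"rotation":[0,0,0]},{"claw":0,"dp":[0,0,0],"rotation":[0,0,0]},{"claw":0.35,"dp":[0,0,0],"rotation":[0,0,0]},{"claw":0.7,"dp":[0,0,0],"rotation":[0,0,0]},{"claw":0.7,"dp":[0,0,0],"rotation":[0,0,0]},{"claw":0.7,"dp":[0,0,0],"rotation":[0,0,0]},{"claw":0.7,"dp":[0,0,0],"rotation":[0,0,0]},{"claw":0.7,"dp":[0,0,0],"rotation":[0,0,0]},{"claw":0.7,"dp":[0,0,0],"rotation":[0,0,0]}]'
python3 -m inch '[{"claw":0.7,"dp":[0,0,-0.3],"rotation":[0,0,0]},{"claw":0.7,"dp":[0,0,-0.6],"rotation":[0,0,0]},{"claw":0.7,"dp":[0,0,-0.9],"rotation":[0,0,0]},{"claw":0.7,"dp":[0,0,-0.9],"rotation":[0,0,0]},{"claw":0.7,"dp":[0,0,-0.9],"rotation":[0,0,0]},{"claw":0.7,"dp":[0,0,-0.9],"rotation":[0,0,0]},{"claw":0.7,"dp":[0,0,-0.9],"rotation":[0,0,0]},{"claw":0.7,"dp":[0,0,-0.9],"rotation":[0,0,0]},{"claw":0.7,"dp":[0,0,-0.9],"rotation":[0,0,0]},{"claw":0.7,"dp":[0,0,-0.9],"rotation":[0,0,0]}]'
python3 - <<'E'
from h import *
from plant import manip
st=manip.state();print(st["position"],st["joints"])
for n,r in(("side",(230,255,300,300)),("top",(285,180,335,220))):
    c=manip.read_camera(n);np.savez(n+"9.npz",**c);h=cv2.cvtColor(c["img"],cv2.COLOR_BGR2HSV);m=(h[...,1]>150)&(h[...,2]>160)&(h[...,0]<20)
    ce,z,L=blob(c["img"],m,r);cc=cv2.minEnclosingCircle(np.argwhere(L)[:,::-1].astype(np.float32));print(n,cc,plane(c,cc[0],.119),z)
t=dict(np.load("top0.npz"));s=dict(np.load("side0.npz"))
# knob from first and present views (dark blob circle)
for n,c0,r in(("top",t,(190,150,214,174)),("side",s,(246,117,270,141))):
    for c in(c0,dict(np.load(n+"9.npz"))):
        m=c["img"].max(2)<45;ce,z,L=blob(c["img"],m,r);print(n,ce,z,plane(c,z[:2]+z[2:4]/2-.5,.31))
E
```

```text
clock: 26.83
position: [0.514, -0.3447, 0.0401]
tool_rot: [0.985, -0.033, 0.171, 0.006]
contact_force: [0.2, -0.3, -0.6]
grip_width: 0.0606
gripper_force: 0.0
clock: 27.67
position: [0.4589, -0.3407, 0.1936]
tool_rot: [0.985, -0.033, 0.171, 0.006]
contact_force: [0.1, -0.2, 0.0]
grip_width: 0.064
gripper_force: 0.0
[ 0.45892875 -0.34074579  0.19358794] [ 1.60199189  0.40483976 -1.05039921  2.02074945  0.28226304  0.62973031
 -1.2013536 ]
side ((259.20001220703125, 278.0), 10.248991012573242) [ 0.55682192 -0.3483188   0.119     ] [249 271  21  15 252]
top ((307.97705078125, 200.89450073242188), 7.172460079193115) [ 0.5569527  -0.34559015  0.119     ] [301 194  15  15 156]
top [202.02419355 163.10483871] [196 157  13  15 124] [ 0.63780676 -0.05110541  0.31      ]
top [202.04761905 163.20634921] [196 157  13  15 126] [ 0.63780676 -0.05110541  0.31      ]
side [257.08  129.248] [252 123  11  15 125] [ 0.64046732 -0.05770838  0.31      ]
side [257.00819672 129.27868852] [252 123  11  15 122] [ 0.64046732 -0.05770838  0.31      ]
```

The hammer stands back in the saddle: its face is at (0.557,−0.347), level, and the readings agree from both views. Next I straighten the tool, rise and turn for the knob at (0.641,−0.052,0.310).

```bash
python3 -m inch '[{"claw":1,"dp":[0,0,-0.9],"rotation":[0,-0.85,0]},{"claw":1,"dp":[0,0,-0.9],"rotation":[0,-0.85,0]},{"claw":1,"dp":[0,0,-0.9],"rotation":[0,-0.85,0]},{"claw":1,"dp":[0,0,-0.9],"rotation":[0,-0.85,0]},{"claw":1,"dp":[0,0,-0.9],"rotation":[0,-0.85,0]},{"claw":1,"dp":[0,0,-1],"rotation":[0,0,0]},{"claw":1,"dp":[0,0,-1],"rotation":[0,0,0]},{"claw":1,"dp":[0,0,-1],"rotation":[0,0,0]},{"claw":1,"dp":[0,0,-1],"rotation":[0,0,0]},{"claw":1,"dp":[0,0,-1],"rotation":[0,0,0]}]'
python3 -m inch '[{"claw":1,"dp":[0,0,0],"rotation":[0,0,-0.9]},{"claw":1,"dp":[0,0,0],"rotation":[0,0,-0.9]},{"claw":1,"dp":[0,0,0],"rotation":[0,0,-0.9]},{"claw":1,"dp":[0,0,0],"rotation":[0,0,-0.9]},{"claw":1,"dp":[0,0,0],"rotation":[0,0,-0.9]},{"claw":1,"dp":[0,0,0],"rotation":[0,0,-0.9]},{"claw":1,"dp":[0,0,0],"rotation":[0,0,-0.9]},{"claw":1,"dp":[0,0,0],"rotation":[0,0,-0.9]},{"claw":1,"dp":[0,0,0],"rotation":[0,0,-0.9]},{"claw":1,"dp":[0,0,0],"rotation":[0,0,-0.9]}]'
python3 -m inch '[{"claw":1,"dp":[0,0,0],"rotation":[0,0,-0.9]},{"claw":1,"dp":[0,0,0],"rotation":[0,0,-0.9]},{"claw":1,"dp":[0,0,0],"rotation":[0,0,-0.9]},{"claw":1,"dp":[0,0,0],"rotation":[0,0,-0.9]},{"claw":1,"dp":[0,0,0],"rotation":[0,0,0]},{"claw":1,"dp":[0.7,0,0],"rotation":[0,0,0]},{"claw":1,"dp":[0.8,0,0],"rotation":[0,0,0]},{"claw":1,"dp":[0.8,0,0],"rotation":[0,0,0]},{"claw":1,"dp":[0.8,0,0],"rotation":[0,0,0]},{"claw":1,"dp":[0.8,0,0],"rotation":[0,0,0]}]'
cat > st.py <<'E'
from plant import manip
import numpy as np
from scipy.spatial.transform import Rotation as R
s=manip.state();r=R.from_quat(s["tool_rot"]).as_matrix()
print("p",s["position"].round(4),"F",s["contact_force"].round(1),"j",s["joints"].round(2));print("x_t",r[:,0].round(3),"y_t",r[:,1].round(3),"z_t",r[:,2].round(3))
def to(w):
    print("need dp units",(r.T@(np.array(w)-s["position"])/.02).round(2))
E
python3 -c '
from st import *
to([.641,-.052,.37])'
```

```text
clock: 28.6
position: [0.4406, -0.3396, 0.3805]
tool_rot: [0.999, -0.033, 0.001, -0.0]
contact_force: [0.5, -0.3, -0.9]
grip_width: 0.0919
gripper_force: 0.0
clock: 29.43
position: [0.4405, -0.3397, 0.3795]
tool_rot: [0.947, 0.323, 0.001, 0.0]
contact_force: [-0.8, 0.2, -0.2]
grip_width: 0.092
gripper_force: 0.0
clock: 30.27
position: [0.4875, -0.2749, 0.3803]
tool_rot: [0.892, 0.453, 0.002, 0.001]
contact_force: [-0.6, -0.0, 0.2]
grip_width: 0.0916
gripper_force: 0.0
p [ 0.4875 -0.2749  0.3803] F [-0.6 -0.   0.2] j [ 1.38  0.42 -1.23  1.56  0.4   1.44 -0.51]
x_t [0.59  0.807 0.002] y_t [ 0.807 -0.59   0.003] z_t [ 0.004 -0.    -1.   ]
need dp units [13.53 -0.38  0.54]
```

```bash
python3 -m inch '[{"claw":1,"dp":[0.9,-0.03,0],"rotation":[0,0,0]},{"claw":1,"dp":[0.9,-0.03,0],"rotation":[0,0,0]},{"claw":1,"dp":[0.9,-0.03,0],"rotation":[0,0,0]},{"claw":1,"dp":[0.9,-0.03,0],"rotation":[0,0,0]},{"claw":1,"dp":[0.9,-0.03,0],"rotation":[0,0,0]},{"claw":1,"dp":[0.9,-0.03,0],"rotation":[0,0,0]},{"claw":1,"dp":[0.9,-0.03,0],"rotation":[0,0,0]},{"claw":1,"dp":[0.9,-0.03,0],"rotation":[0,0,0]},{"claw":1,"dp":[0.9,-0.03,0],"rotation":[0,0,0]},{"claw":1,"dp":[0,0,0],"rotation":[0,0,0]}]'
python3 - <<'E'
from st import *
from h import *
to([.641,-.052,.37])
c=manip.read_camera("wrist");np.savez("wrist10.npz",**c)
print(proj(c,[.641,-.052,.31]))
m=c["img"].max(2)<50
x,y=proj(c,[.641,-.052,.31]).astype(int);x0,y0=max(0,x-60),max(0,y-60)
try:
    ce,z,L=blob(c["img"],m,(x0,y0,x+60,y+60));print(ce,z,plane(c,ce,.31))
except Exception as e: print(e)
E
```

```text
clock: 31.1
position: [0.5791, -0.1367, 0.381]
tool_rot: [0.89, 0.455, 0.003, 0.0]
contact_force: [-0.2, 1.6, 0.1]
grip_width: 0.0917
gripper_force: 0.0
p [ 0.5791 -0.1367  0.381 ] F [-0.2  1.6  0.1] j [ 1.01  0.49 -1.18  1.48  0.45  1.47 -0.8 ]
x_t [0.585 0.811 0.005] y_t [ 0.811 -0.585  0.003] z_t [ 0.005  0.002 -1.   ]
need dp units [5.24 0.03 0.57]
[255.13586903  75.8559691 ]
[255.82204082  71.54367347] [ 237   50   39   44 1225] [ 0.64329303 -0.04975176  0.31      ]
```

```bash
python3 -m inch '[{"claw":1,"dp":[0.9,0,0],"rotation":[0,0,0]},{"claw":1,"dp":[0.9,0,0],"rotation":[0,0,0]},{"claw":1,"dp":[0.9,0,0],"rotation":[0,0,0]},{"claw":1,"dp":[0.9,0,0],"rotation":[0,0,0]},{"claw":1,"dp":[0.9,0,0],"rotation":[0,0,0]},{"claw":1,"dp":[0.6,0,0],"rotation":[0,0,0]},{"claw":1,"dp":[0,0,0],"rotation":[0,0,0]},{"claw":1,"dp":[0,0,0],"rotation":[0,0,0]},{"claw":1,"dp":[0,0,0],"rotation":[0,0,0]},{"claw":1,"dp":[0,0,0],"rotation":[0,0,0]}]'
python3 -c '
from st import *
to([.6425,-.0505,.291])'
```

```text
clock: 31.98
position: [0.6373, -0.0618, 0.3809]
tool_rot: [0.892, 0.452, 0.001, 0.001]
contact_force: [0.9, 0.7, 0.1]
grip_width: 0.092
gripper_force: 0.0
p [ 0.6373 -0.0618  0.3809] F [0.9 0.7 0.1] j [ 0.76  0.57 -1.12  1.36  0.51  1.52 -0.95]
x_t [0.591 0.807 0.001] y_t [ 0.807 -0.591  0.003] z_t [ 0.003 -0.001 -1.   ]
need dp units [ 0.6  -0.14  4.49]
```

```bash
python3 -m inch '[{"claw":1,"dp":[0.6,-0.14,0],"rotation":[0,0,0]},{"claw":1,"dp":[0,0,0.8],"rotation":[0,0,0]},{"claw":1,"dp":[0,0,0.8],"rotation":[0,0,0]},{"claw":1,"dp":[0,0,0.8],"rotation":[0,0,0]},{"claw":1,"dp":[0,0,0.8],"rotation":[0,0,0]},{"claw":1,"dp":[0,0,0.8],"rotation":[0,0,0]},{"claw":1,"dp":[0,0,0.45],"rotation":[0,0,0]},{"claw":1,"dp":[0,0,0],"rotation":[0,0,0]},{"claw":1,"dp":[0,0,0],"rotation":[0,0,0]},{"claw":1,"dp":[0,0,0],"rotation":[0,0,0]}]'
python3 -c '
from st import *
to([.6425,-.0505,.291])'
```

```text
clock: 32.82
position: [0.6432, -0.0491, 0.2931]
tool_rot: [0.891, 0.453, 0.002, 0.001]
contact_force: [-1.3, 0.1, 0.5]
grip_width: 0.092
gripper_force: 0.0
p [ 0.6432 -0.0491  0.2931] F [-1.3  0.1  0.5] j [ 0.74  0.63 -1.09  1.48  0.56  1.37 -1.01]
x_t [0.589 0.808 0.003] y_t [ 0.808 -0.589  0.004] z_t [ 0.005 -0.    -1.   ]
need dp units [-0.08  0.01  0.11]
```

```bash
python3 -m inch '[{"claw":1,"dp":[-0.05,0,0.1],"rotation":[0,0,0]},{"claw":0,"dp":[0,0,0],"rotation":[0,0,0]},{"claw":0,"dp":[0,0,0],"rotation":[0,0,0]},{"claw":0,"dp":[0,0,0],"rotation":[0,0,0]},{"claw":0,"dp":[0,0,0],"rotation":[0,0,0]},{"claw":0,"dp":[0,0,0],"rotation":[0,0,0]},{"claw":0,"dp":[0,0,0],"rotation":[0,0,0]},{"claw":0,"dp":[0,0,0],"rotation":[0,0,0]},{"claw":0,"dp":[0,0,0],"rotation":[0,0,0]},{"claw":0,"dp":[0,0,0],"rotation":[0,0,0]}]'
python3 -c '
from st import *
to([.6425,-.0505,.291])'
```

```text
clock: 33.65
position: [0.6422, -0.0497, 0.29]
tool_rot: [0.891, 0.453, 0.002, 0.001]
contact_force: [0.5, -0.6, -0.4]
grip_width: 0.0365
gripper_force: 0.0
p [ 0.6422 -0.0497  0.29  ] F [ 0.5 -0.6 -0.4] j [ 0.74  0.63 -1.09  1.48  0.56  1.36 -1.01]
x_t [0.589 0.808 0.002] y_t [ 0.808 -0.589  0.003] z_t [ 0.004 -0.    -1.   ]
need dp units [-0.02  0.04 -0.05]
```

```bash
python3 -m inch '[{"claw":0,"dp":[0,0,0],"rotation":[0,0,0]},{"claw":0,"dp":[0,0,0],"rotation":[0,0,0]},{"claw":0,"dp":[0,0,0],"rotation":[0,0,0]},{"claw":0,"dp":[0,0,0],"rotation":[0,0,0]},{"claw":0,"dp":[-0.79,0,0.03],"rotation":[0,0,0]},{"claw":0,"dp":[-0.78,0,0.09],"rotation":[0,0,0]},{"claw":0,"dp":[-0.77,0,0.15],"rotation":[0,0,0]},{"claw":0,"dp":[-0.76,0,0.21],"rotation":[0,0,0]},{"claw":0,"dp":[0,0,0],"rotation":[0,0,0]},{"claw":0,"dp":[0,0,0],"rotation":[0,0,0]}]'
python3 -c '
from st import *
import numpy as np
print((r.T@(s["position"]-[.6422,-.0497,.29])*1000).round(1), r.T@s["contact_force"], s["gripper_force"],s["grip_width"])'
```

```text
clock: 34.48
position: [0.6073, -0.1024, 0.2805]
tool_rot: [0.892, 0.452, 0.003, 0.002]
contact_force: [8.3, -2.9, -2.9]
grip_width: 0.0303
gripper_force: 30.0
p [ 0.6073 -0.1024  0.2805] F [ 8.3 -2.9 -2.9] j [ 0.88  0.59 -1.11  1.57  0.54  1.31 -0.93]
x_t [0.592 0.806 0.004] y_t [ 0.806 -0.592  0.007] z_t [ 0.008 -0.001 -1.   ]
[-63.2   2.9   9.3] [2.5472614  8.37501712 2.96672624] 29.999784529209137 0.03027990586554542
```

The lever plane lies about 2.6° off my estimate, shown by an 8 N side force, so I'll turn the tool to suit and go on.

```bash
python3 -m inch '[{"claw":0,"dp":[0,0.15,0],"rotation":[0,0,-0.55]},{"claw":0,"dp":[-0.74,0,0.27],"rotation":[0,0,0]},{"claw":0,"dp":[-0.71,0,0.33],"rotation":[0,0,0]},{"claw":0,"dp":[-0.68,0,0.38],"rotation":[0,0,0]},{"claw":0,"dp":[-0.65,0,0.44],"rotation":[0,0,0]},{"claw":0,"dp":[-0.62,0,0.49],"rotation":[0,0,0]},{"claw":0,"dp":[-0.58,0,0.53],"rotation":[0,0,0]},{"claw":0,"dp":[-0.53,0,0.58],"rotation":[0,0,0]},{"claw":0,"dp":[0,0,0],"rotation":[0,0,0]},{"claw":0,"dp":[0,0,0],"rotation":[0,0,0]}]'
python3 -c '
from st import *
import numpy as np
d=r.T@(s["position"]-[.6422,-.0497,.29])*1000
print(d.round(1),"r",np.hypot(np.hypot(d[0],d[1]),200-d[2]),"ang",np.degrees(np.arctan2(np.hypot(d[0],d[1]),200-d[2])), r.T@s["contact_force"], s["gripper_force"],s["grip_width"])'
```

```text
clock: 35.32
position: [0.5571, -0.1771, 0.2191]
tool_rot: [0.881, 0.473, 0.0, 0.0]
contact_force: [-5.6, 0.0, 5.0]
grip_width: 0.0303
gripper_force: 30.0
p [ 0.5571 -0.1771  0.2191] F [-5.6  0.   5. ] j [ 1.06  0.61 -1.11  1.71  0.58  1.19 -0.8 ]
x_t [0.553 0.833 0.   ] y_t [ 0.833 -0.553  0.   ] z_t [ 0.001  0.    -1.   ]
[-153.3   -0.4   70.8] r 200.44498176991414 ang 49.870322160036835 [-3.07893794 -4.66915963 -4.99981862] 30.000721514225006 0.030332139101646304
```

```bash
python3 -m inch '[{"claw":0,"dp":[-0.44,-0.06,0.56],"rotation":[0,0,0]},{"claw":0,"dp":[-0.44,0,0.65],"rotation":[0,0,0]},{"claw":0,"dp":[-0.38,0,0.68],"rotation":[0,0,0]},{"claw":0,"dp":[-0.33,0,0.71],"rotation":[0,0,0]},{"claw":0,"dp":[-0.27,0,0.74],"rotation":[0,0,0]},{"claw":0,"dp":[-0.21,0,0.76],"rotation":[0,0,0]},{"claw":0,"dp":[-0.15,0,0.6],"rotation":[0,0,0]},{"claw":0,"dp":[0,0,0],"rotation":[0,0,0]},{"claw":0,"dp":[0,0,0],"rotation":[0,0,0]},{"claw":0,"dp":[0,0,0],"rotation":[0,0,0]}]'
cat > ang.py <<'E'
from st import *
d=r.T@(s["position"]-[.6422,-.0497,.29])*1000
h=np.hypot(d[0],d[1]);print(d.round(1),"r",np.hypot(h,200-d[2]).round(1),"ang",np.degrees(np.arctan2(h,200-d[2])).round(2),(r.T@s["contact_force"]).round(1))
E
python3 ang.py
```

```text
clock: 36.15
position: [0.5327, -0.213, 0.1262]
tool_rot: [0.881, 0.473, 0.001, 0.001]
contact_force: [-6.4, -0.7, 4.5]
grip_width: 0.0308
gripper_force: 30.0
p [ 0.5327 -0.213   0.1262] F [-6.4 -0.7  4.5] j [ 1.08  0.69 -1.03  1.82  0.69  1.03 -0.81]
x_t [0.552 0.834 0.   ] y_t [ 0.834 -0.552  0.002] z_t [ 0.002 -0.001 -1.   ]
[-196.6   -1.3  163.8] r 199.9 ang 79.56 [-4.1 -4.9 -4.5]
```

```bash
python3 -m inch '[{"claw":0,"dp":[-0.08,-0.08,0.5],"rotation":[0,0,0]},{"claw":0,"dp":[-0.05,-0.05,0.5],"rotation":[0,0,0]},{"claw":0,"dp":[-0.03,0,0.4],"rotation":[0,0,0]},{"claw":0,"dp":[0,0,0],"rotation":[0,0,0]},{"claw":0,"dp":[0,0,0],"rotation":[0,0,0]},{"claw":0,"dp":[0,0,0],"rotation":[0,0,0]},{"claw":0,"dp":[0,0,0],"rotation":[0,0,0]},{"claw":0,"dp":[0,0,0],"rotation":[0,0,0]},{"claw":0,"dp":[0,0,0],"rotation":[0,0,0]},{"claw":0,"dp":[0,0,0],"rotation":[0,0,0]}]'
python3 ang.py
```

```text
clock: 36.98
position: [0.531, -0.2154, 0.0993]
tool_rot: [0.881, 0.473, 0.002, 0.002]
contact_force: [-1.6, -4.5, 5.4]
grip_width: 0.0304
gripper_force: 30.0
p [ 0.531  -0.2154  0.0993] F [-1.6 -4.5  5.4] j [ 1.07  0.72 -1.    1.84  0.73  0.99 -0.83]
x_t [0.553 0.833 0.001] y_t [ 0.833 -0.553  0.006] z_t [ 0.006 -0.002 -1.   ]
[-199.8   -2.2  190.4] r 200.1 ang 87.26 [-4.6  1.2 -5.4]
```

```bash
python3 -m inch '[{"claw":0,"dp":[0,0,0.15],"rotation":[0,0,0]},{"claw":0,"dp":[0,0,0.15],"rotation":[0,0,0]},{"claw":0,"dp":[0,0,0.13],"rotation":[0,0,0]},{"claw":0,"dp":[0,0,0],"rotation":[0,0,0]},{"claw":0,"dp":[0,0,0],"rotation":[0,0,0]},{"claw":0,"dp":[0,0,0],"rotation":[0,0,0]},{"claw":0,"dp":[0,0,0],"rotation":[0,0,0]},{"claw":0,"dp":[0,0,0],"rotation":[0,0,0]},{"claw":0,"dp":[0,0,0],"rotation":[0,0,0]},{"claw":0,"dp":[0,0,0],"rotation":[0,0,0]}]'
python3 ang.py
python3 - <<'E'
from h import *
from plant import manip
for n in("side","top","wrist"):
    c=manip.read_camera(n);np.savez(n+"11.npz",**c);
    print(n,[proj(c,p).round(1).tolist() for p in([.6425,-.0505,.11],[.531,-.2155,.11],[.5975,-.1135,.105])])
o=[];c=dict(np.load("side11.npz"));o.append(cv2.resize(c["img"][180:260,200:300],(500,400),interpolation=cv2.INTER_CUBIC))
c=dict(np.load("wrist11.npz"));o.append(cv2.resize(c["img"],(300,400)))
cv2.imwrite("pics/m7.png",np.hstack(o))
E
```

```text
clock: 37.82
position: [0.5309, -0.2156, 0.0908]
tool_rot: [0.881, 0.473, 0.002, 0.003]
contact_force: [-3.4, -5.0, 6.9]
grip_width: 0.0305
gripper_force: 30.0
p [ 0.5309 -0.2156  0.0908] F [-3.4 -5.   6.9] j [ 1.06  0.73 -0.99  1.85  0.74  0.97 -0.84]
x_t [0.553 0.833 0.001] y_t [ 0.833 -0.553  0.006] z_t [ 0.006 -0.003 -1.   ]
[-200.    -2.2  199. ] r 200.0 ang 89.72 [-6.1 -0.  -6.9]
side [[258.4, 196.0], [232.5, 244.0], [248.4, 214.7]]
top [[210.1, 175.4], [265.0, 210.6], [231.0, 189.8]]
wrist [[259.1, -236.2], [255.0, 247.4], [252.6, 5.4]]
```

View pics/m7.png

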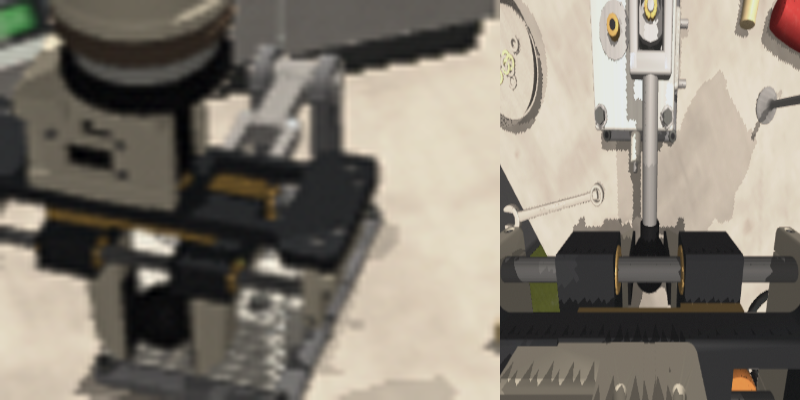

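The knob is held in the pads at (155,315) in the crop, and the lever lies level with its feet over the cap. I'll make a small final trim of about 1.5 mm.

```bash
python3 -m inch '[{"claw":0,"dp":[0.05,0,0.08],"rotation":[0,0,0]},{"claw":0,"dp":[0,0,0],"rotation":[0,0,0]},{"claw":0,"dp":[0,0,0],"rotation":[0,0,0]},{"claw":0,"dp":[0,0,0],"rotation":[0,0,0]},{"claw":0,"dp":[0,0,0],"rotation":[0,0,0]},{"claw":0,"dp":[0,0,0],"rotation":[0,0,0]},{"claw":0,"dp":[0,0,0],"rotation":[0,0,0]},{"claw":0,"dp":[0,0,0],"rotation":[0,0,0]},{"claw":0,"dp":[0,0,0],"rotation":[0,0,0]},{"claw":0,"dp":[0,0,0],"rotation":[0,0,0]}]'
python3 ang.py
python3 - <<'E'
from h import *
from plant import manip
F=[];K=[]
for i in range(8):
    c=manip.read_camera("side");s=manip.state();F.append(s["contact_force"][2])
m=c["img"].max(2)<50;ce,z,L=blob(c["img"],m,(224,236,238,254));print("knob px",ce,z,"pred z=.110",proj(c,[.531,-.2155,.11]),"F",np.mean(F),s["position"])
# lever slope: rod outline in wrist view is planar; check hammer, top
t=manip.read_camera("top");h=cv2.cvtColor(t["img"],cv2.COLOR_BGR2HSV);m=(h[...,1]>150)&(h[...,2]>160)&(h[...,0]<20);ce,z,L=blob(t["img"],m,(285,180,335,220));print("hammer",ce)
E
```

```text
clock: 38.8
position: [0.5309, -0.2156, 0.089]
tool_rot: [0.881, 0.472, 0.001, 0.003]
contact_force: [-3.3, -7.1, 6.4]
grip_width: 0.0304
gripper_force: 30.0
p [ 0.5309 -0.2156  0.089 ] F [-3.3 -7.1  6.4] j [ 1.06  0.73 -0.98  1.85  0.74  0.97 -0.84]
x_t [ 0.554  0.833 -0.   ] y_t [ 0.833 -0.554  0.006] z_t [ 0.005 -0.004 -1.   ]
[-199.7   -2.1  201.1] r 199.7 ang 90.31 [-7.7  1.2 -6.4]
knob px [231.04819277 243.01204819] [224 236  14  16 166] pred z=.110 [232.52407585 243.99672064] F 7.797782422602159 [ 0.530898   -0.21561104  0.08900489]
hammer [308.10273973 201.15753425]
```

```bash
python3 -c '
from plant import manip
print(manip.sign_off())'
```

```text
the job is handed in; nothing more can be done
None
```

I struck the cap once with the hammer, set the hammer back upright in its saddle, and signed off holding the lever level by its knob: 90.3°, about 7.8 N, so about 8.4 mm of cap travel by calculation. The first grasp let the head droop and needed a regrip. The verdict isn't known, and I didn't check the other bench items afterwards.

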